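# Set the day wheel on a kimchi tub to Friday

## Task

Date the kimchi tub (the one with the brick-red lid) for Friday: with a fingertip, push the tabs of the day wheel on its lid round anticlockwise as seen from above, the way the moulded arrow points, click by click, until the green tab stands at the white pointer, and do not let it run past green. Do not lift the tub or slide it about, and leave the grey-lidded tub, its wheel and everything else on the worktop as they are.

Things in the scene. Friction and masses are not known exactly. Their poses are not given: they have to be found in the camera images.
- kimchi_tub: The tub to date: white tub, brick-red clip lid, 165 x 220 mm (its own x and y), lid's top face 101 mm high, 1.8 to 2.9 kg, standing loose. Origin: centre of its underside; z up; the white pointer is on its +x side. On the lid outside the wheel: pointer (to 112 mm high), vent valve (26 mm wide, to 112 mm high, at x -56, y +86 mm), flat moulded arrow on the -x edge.
- wheel_centre (a point): On the axle of the red lid's day wheel, 117.5 mm above the tub's underside. Wheel: cream disc of radius 55 mm, top face 6.5 mm below this point; on it 7 radial tabs 51.4 degrees apart, 7 mm wide, 34 to 54 mm from the axle, 13 mm tall (tops 6.5 mm above this point); hub of radius 24 mm, top 8 mm above it. Gaps between tabs: 28 mm wide 40 mm from the axle, 40 mm at the tips.
- pointer (a point): Over the tip of the fixed white pointer on the red lid (6 mm above its upper face, level with wheel_centre), 58 mm from the axle along the tub's +x; the tab standing there is the day shown. Clockwise round the wheel seen from above the tabs are blue, yellow, red, brown, green, orange, black (Monday to Sunday), so anticlockwise clicks bring them up in that order.
- green_tab (a point): Outer end of the green (Friday) tab, 54 mm from the axle, half-way up; turns with the wheel. A fingertip lowered into a gap just clear of the disc and moved round the axle by one tab spacing (gap centre to gap centre) advances the wheel one click; a few newtons suffice. A sprung ball holds each of the 7 stations: let go before half-way the wheel springs back, after half-way it springs on.
- day_wheel (a joint): Angle of the red lid's wheel, rad, growing anticlockwise seen from above. 0 = green at the pointer; one click is 0.898 (2 pi / 7). It starts two to four clicks short: about -1.80 (red shown), -2.69 (yellow) or -3.59 (blue). At angle q the tabs point along q + 0.898 k (k = 0 to 6, green is 0) from the tub's +x, about its z.
- grey_tub: An equal tub with a grey lid and the same kind of wheel, already dated; leave alone. Origin: centre of its underside.
- grey_wheel (a joint): Angle of the grey-lidded tub's wheel, rad; it stands at 0 (yellow shown) and stays there.
- glass_jug: Small glass pouring jug, 68 mm wide and 88 mm high, with a handle at its +y reaching 54 mm from the axis; bystander. Origin: centre of its underside.
- soy_bottle: Amber sauce bottle with a red cap, 60 mm wide, 190 mm high; bystander. Origin: centre of its underside.
- pepper_jar: Jar of red pepper with a steel lid, 72 mm wide, 100 mm high; bystander. Origin: centre of its underside.
- dip_bowl: White bowl, 104 mm wide, 42 mm high; bystander. Origin: centre of its underside.
- mixing_spoon: Wooden spoon lying on the worktop; bystander. Origin: on its underside.
- scallion_tray: White enamel tray of scallions, 230 x 350 x 34 mm, beyond the tubs; bystander. Origin: centre of its underside.

How it is judged (in metres and radians):
At the end, for the whole second after the job is handed in: The red-lidded tub's wheel rests with its green tab at the pointer, reached forwards (joint within 0.15 rad of 0), that tub and every bystander stand within 25 mm of where they were, the tub level, and the grey-lidded tub's wheel still shows its day (within 0.15 rad) (value of joint day_wheel between -0.15 and 0.15 rad and horizontal distance between green_tab and pointer below 0.012 m and velocity of joint day_wheel between -0.1 and 0.1 rad/s and distance of each of kimchi_tub, grey_tub, glass_jug, soy_bottle, pepper_jar, dip_bowl, mixing_spoon, scallion_tray from where it was at the start of the episode below 0.025 m and angle between kimchi_tub's own z axis and vertical below 0.05 rad and value of joint grey_wheel between -0.15 and 0.15 rad); the robot touches nothing.
It fails at once if the wheel runs past green (more than half a click) (value of joint day_wheel above 0.46 rad).
It fails at once if the wheel is wound backwards beyond the earliest day it can start from (value of joint day_wheel below -4.2 rad).
It fails at once if the kimchi tub is lifted, tipped or pushed more than 25 mm away (height (world z) of kimchi_tub above 0.012 m or angle between kimchi_tub's own z axis and vertical above 0.1 rad or distance of kimchi_tub from where it was at the start of the episode above 0.025 m).
It fails at once if the grey-lidded tub's wheel is turned by more than half a click (value of joint grey_wheel above 0.46 rad or value of joint grey_wheel below -0.46 rad).
It fails at once if a bystander is lifted or moved more than 25 mm (distance of any of grey_tub, glass_jug, soy_bottle, pepper_jar, dip_bowl, mixing_spoon, scallion_tray from where it was at the start of the episode above 0.025 m).
It also fails if it takes over 64 s, if anything falls off the work surface, if the arm or the gripper's body presses on something with over 40 N, if the wrist force passes 120 N, or if a joint passes its speed limit or range.

## Robot

A 7-joint arm with a two-finger parallel gripper is mounted at the origin on the work surface. World frame = base frame: x ahead of the robot, y to its left, z up, the work surface at z = 0. Lengths are in m, angles in degrees, forces in N, time in s.
With the tool pointing down it reaches from about 0.425 to 0.875 m from the base axis. Payload 4.7 kg.
Tool frame: the origin (TCP) lies on the centre line of the jaws, within the pads' length; the fingertips stand 25 mm ahead of it and the grasp point (between the pads) lies 6 mm ahead of it; z points along the fingers, y is the direction in which the jaws open and shut (so a half turn about z gives the same grasp; the last joint's range is limited). The gripper opens to 87 mm and grips with 3 to 60 N. Pads are 19 mm wide; open, the fingers measure 117 mm over their backs; the gripper's body (75 mm by 190 mm) begins 51 mm behind the grasp point.
Start: joints at [67.787, 18.392, -4.016, 83.108, 1.295, 78.541, -3.26], TCP at [0.254, -0.598, 0.248] pointing down, gripper open.
Joint ranges: [-163.93, 163.93], [-17.29, 119.83], [-79.2, 71.16], [3.27, 140.29], [-89.18, 269.18], [5.43, 117.66], [-154.24, 154.24]. Speed limits (degrees/s): [147.25, 147.25, 180, 180, 180, 180, 180].

## Interface

Orientations are given as [roll, pitch, yaw] about the fixed x, y, z axes, in that order (R = Rz(yaw) Ry(pitch) Rx(roll)).
In Python, from cell import env gives the robot as it stands.
- The arm moves only by the shell command python3 -m creep 'ROWS' [OPENING] [FORCE]. ROWS is JSON, a list of rows, each an object of numbers: "tx", "ty", "tz": the shift along the tool's x, y, z in m; "rx", "ry", "rz": the turn, a rotation vector about the tool's x, y, z in degrees. In form: [{"tx": .., "ty": .., "tz": .., "rx": .., "ry": .., "rz": ..}, ...]. A call has 1 to 20 rows; each row shifts and turns the commanded pose from where the row before left it, along the tool's axes as they then stand; what a row does not reach is not made up. A row lasts 1/8 s, in which the tool goes at most 62.5 mm and 10.7 degrees, less where a joint would pass 70% of its speed; a pose out of reach is approached as far as the arm can. A call is refused whole if a number of a shift passes 0.0625 or a number of a turn 10.7, either way. A call with a gripper value outside its range is refused whole. OPENING is the finger opening in m, from 0 to 0.087, set as the call begins (- or left out, the last holds). The fingers move at their own pace and stop on an object; FORCE is the grip in N (left out, the last holds). Time passes only in rows, so rows that do not move let the fingers close. It gives the time, the measured TCP pose, the force and the opening at its end, in the units of the state.
- env.get_obs(): the state, without advancing time (a new reading comes with each control period).
- env.read_camera(name): name is "side" or "top"; returns a dict with "pixels" (480x640x3 uint8, red, green, blue), "intrinsics" (3x3 intrinsics, pixels), "R" (3x3) and "t" (3): a world point X has camera coordinates R X + t. Camera axes: x right, y down, z forward; pixel columns grow to the right and rows downward; lengths in m; the calibration is good to about 2 mm. A picture is of the moment at which its call begins. There is no depth.
- env.sign_off(): hands the job in, once; it reports no verdict.
The state is a dict: "time_s": time; "qpos": joint angles; "joint_velocities": joint speeds; "effort": joint torques, N m; "tool_pos": TCP position; "tool_rot": TCP orientation; "force": force on the tool from outside, world axes, zero at the start; "wrist_torque": the same for the moment, N m; "grip_width": finger opening in m.
Only numpy, scipy, OpenCV 4.12 (cv2) and the standard library are available. Lean on these libraries where they do the work, as an engineer would, in place of code of your own. Each camera call takes 0.05 s, during which the arm holds its last target.

## Working session

There is one attempt and no reset: what is moved stays moved. The work goes in short steps, Python scripts to look and compute and a shell command to move; the robot and the scene stay as the last step left them, time stands still between calls to the robot, and variables do not carry over. Pictures are saved under pics/ and viewed, and the job is handed in when it is done.

```bash
mkdir -p pics; ls; python3 - <<'E'
from cell import env
import cv2
print(env.get_obs())
for n in("top","side"):
    d=env.read_camera(n); cv2.imwrite(f"pics/{n}0.png",d["pixels"][:,:,::-1]); print(n,d["intrinsics"],d["R"],d["t"])
E
```

```text
pics
{'time_s': 0.0, 'qpos': array([67.78877525, 18.43960944, -4.01578025, 83.17515155,  1.29682056,
       78.54034919, -3.26095281]), 'joint_velocities': array([ 0.11580946,  0.07716537, -0.02552245, -0.00580021, -0.04411839,
        0.0012619 , -0.00396963]), 'effort': array([-2.57526281e-04, -4.91283524e+01, -4.03586794e-01, -3.12527597e+01,
       -6.36811322e-02,  4.37008752e-02,  1.95080474e-04]), 'tool_pos': array([ 0.25392486, -0.59780023,  0.24645309]), 'tool_rot': array([-1.79890236e+02,  7.44750620e-03,  2.30206338e+01]), 'force': array([ 0.2311769 , -0.34833844,  0.38422728]), 'wrist_torque': array([-0.01529702,  0.02029345,  0.00350766]), 'grip_width': 0.0871194210562802}
top [[612.98183534   0.         312.99105613]
 [  0.         612.98183534 233.96617996]
 [  0.           0.           1.        ]] [[ 0.02856008 -0.99956648 -0.00715355]
 [-0.99544146 -0.02778927 -0.09123629]
 [ 0.09099794  0.00972665 -0.99580358]] [-0.00262916  0.66081888  1.82704619]
side [[571.51400607   0.         330.65988993]
 [  0.         571.51400607 234.87839915]
 [  0.           0.           1.        ]] [[-0.96726142 -0.25372836 -0.0052212 ]
 [-0.13532912  0.5330867  -0.83516741]
 [ 0.21468901 -0.80711864 -0.54997103]] [0.60976113 0.17528016 1.37026133]
```

View pics/top0.png

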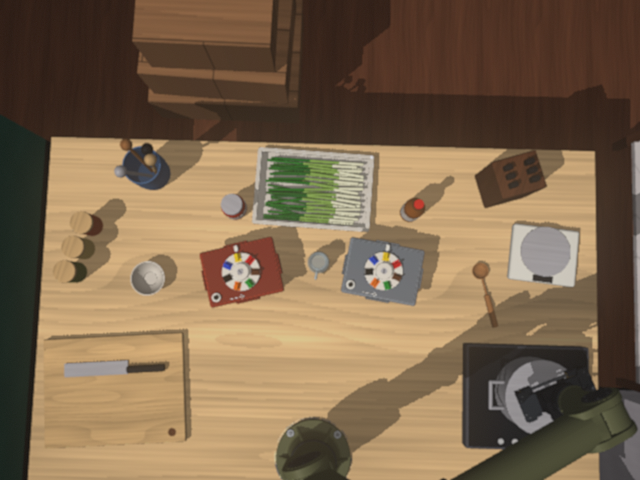

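View pics/side0.png

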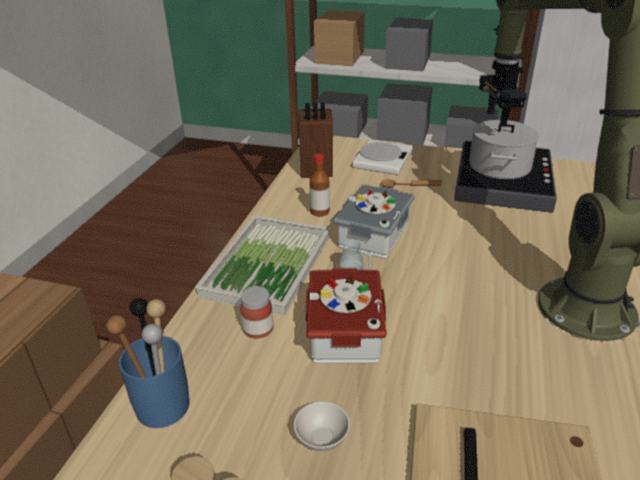

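The top view shows the red-lidded tub's wheel near pixel (241,271) and the grey one's near (384,271). In the side view the red wheel is near (346,295). Next I'll zoom in and measure.

```bash
cat > h.py <<'E'
import numpy as np, cv2
from cell import env
def ray(d,u,v,z):
    K,R,t=d["intrinsics"],d["R"],d["t"]
    w=R.T@(np.linalg.inv(K)@[u,v,1.]); c=-R.T@t
    return c+w*(z-c[2])/w[2]
def proj(d,X):
    p=d["intrinsics"]@(d["R"]@np.asarray(X,float)+d["t"]); return p[:2]/p[2]
def crop(d,u,v,r,s,name):
    im=d["pixels"][v-r:v+r,u-r:u+r,::-1]; cv2.imwrite(name,cv2.resize(im,None,fx=s,fy=s,interpolation=cv2.INTER_CUBIC))
E
python3 - <<'E'
from h import *
a=env.read_camera("top");b=env.read_camera("side")
crop(a,241,271,50,6,"pics/c1.png");crop(b,346,300,50,6,"pics/c2.png")
hsv=cv2.cvtColor(a["pixels"],cv2.COLOR_RGB2HSV)
m=((hsv[...,0]<8)|(hsv[...,0]>172))&(hsv[...,1]>140)&(hsv[...,2]>60)
m=m.astype('uint8')*255; m[:225]=0;m[320:]=0;m[:,:190]=0;m[:,295:]=0
c=max(cv2.findContours(m,cv2.RETR_EXTERNAL,cv2.CHAIN_APPROX_NONE)[0],key=cv2.contourArea)
P=np.array([ray(a,*p[0],0.101)[:2] for p in c])
r=cv2.minAreaRect((P*1000).astype('float32'));print("lid",r)
# wheel: non-red region inside
m2=((hsv[...,1]<70)&(hsv[...,2]>120)).astype('uint8')*255
m2[:225]=0;m2[320:]=0;m2[:,:190]=0;m2[:,290:]=0
for q in cv2.findContours(m2,cv2.RETR_EXTERNAL,cv2.CHAIN_APPROX_NONE)[0]:
    if cv2.contourArea(q)>8:
        mo=cv2.moments(q);u,v=mo['m10']/mo['m00'],mo['m01']/mo['m00'];print(cv2.contourArea(q),u,v,ray(a,u,v,.111),cv2.minEnclosingCircle(q))
E
```

```text
lid ((539.3472900390625, 219.57986450195312), (168.6444854736328, 222.37744140625), 14.585039138793945)
58.5 215.84330484330482 297.0826210826211 [0.46339581 0.28910488 0.111     ] ((215.75, 297.125), 4.751744747161865)
645.5 240.50658404337722 271.5272398657371 [0.53868708 0.22108414 0.111     ] ((240.5289306640625, 271.3388366699219), 19.447147369384766)
17.0 235.5 248.0 [0.60621973 0.23825601 0.111     ] ((235.5, 248.0), 3.3542017936706543)
```

View pics/c1.png

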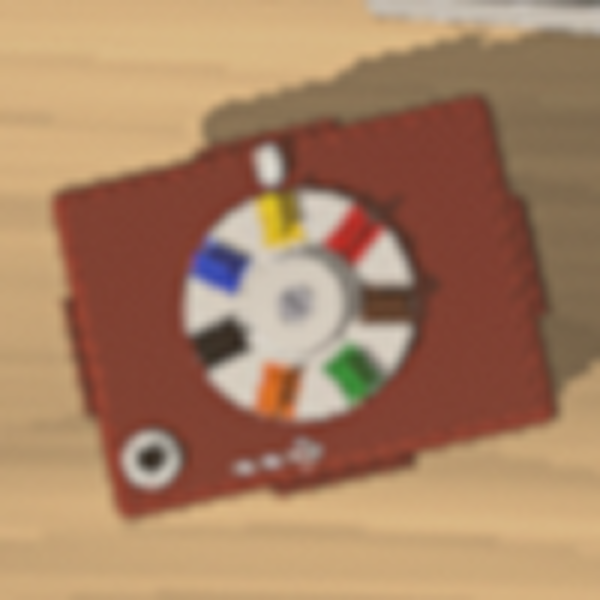

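View pics/c2.png

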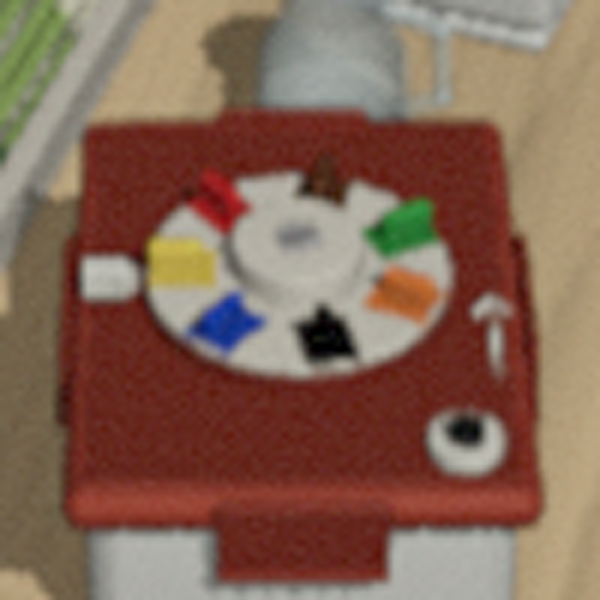

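Yellow stands at the pointer, so three clicks are needed. I'll cross-check the wheel centre in the side view and check the positions of nearby objects.

```bash
python3 - <<'E'
from h import *
C=[]
for n,(u0,v0) in (("top",(241,271)),("side",(346,295))):
    d=env.read_camera(n);h=cv2.cvtColor(d["pixels"],cv2.COLOR_RGB2HSV)
    m=((h[...,1]<75)&(h[...,2]>110)).astype('uint8')*255
    q=[q for q in cv2.findContours(m,cv2.RETR_EXTERNAL,cv2.CHAIN_APPROX_NONE)[0] if cv2.contourArea(q)>200 and cv2.pointPolygonTest(cv2.convexHull(q),(u0,v0),False)>0]
    q=min(q,key=cv2.contourArea)
    P=np.array([ray(d,*p[0],.111)[:2]*1000 for p in cv2.convexHull(q)],'float32')
    print(n,cv2.contourArea(q),cv2.minEnclosingCircle(P),cv2.fitEllipse(P))
    for z,X in((.1255,[.539,.2205]),(.112,[.539+.058*np.cos(.2531),.2205+.058*np.sin(.2531)])):
        print(proj(d,[*X,z]))
d=env.read_camera("top")
for n,u,v,z in(("jug",319,262,.088),("pepper",233,205,.1),("soy",418,205,.19)):print(n,ray(d,u,v,z))
c=np.array([.539,.2205]);f=np.deg2rad(-62.7)
print(c+.053*np.array([np.cos(f),np.sin(f)]))
E
```

```text
top 677.0 ((539.630126953125, 220.56260681152344), 56.23283004760742) ((539.8322143554688, 220.77593994140625), (110.32640838623047, 111.93672943115234), 19.69031524658203)
[240.08157605 271.27033477]
[236.41693994 251.82682106]
side 942.5 ((537.080810546875, 225.9833221435547), 57.79515838623047) ((537.3880615234375, 225.89776611328125), (110.00760650634766, 115.05941772460938), 6.782858371734619)
[345.33067586 287.95725091]
[318.68474318 292.86107155]
jug [ 0.57359353 -0.00444112  0.088     ]
pepper [0.73292752 0.25214629 0.1       ]
soy [ 0.73489698 -0.27469346  0.19      ]
[0.56330843 0.17340329]
```

```bash
python3 -m creep '[{"tx":0.0293,"ty":-0.0295},{"tx":0.0293,"ty":-0.0295},{"tx":0.0293,"ty":-0.0295},{"tx":0.0293,"ty":-0.0295},{"tx":0.0293,"ty":-0.0295},{"tx":0.0293,"ty":-0.0295},{"tx":0.0293,"ty":-0.0295},{"tx":0.0293,"ty":-0.0295},{"tx":0.0293,"ty":-0.0295},{"tx":0.0293,"ty":-0.0295}]' 0 10
python3 -m creep '[{"tx":0.0293,"ty":-0.0295},{"tx":0.0293,"ty":-0.0295},{"tx":0.0293,"ty":-0.0295},{"tx":0.0293,"ty":-0.0295},{"tx":0.0293,"ty":-0.0295},{"tx":0.0293,"ty":-0.0295},{"tx":0.0293,"ty":-0.0295},{"tx":0.0293,"ty":-0.0295},{"tx":0.0293,"ty":-0.0295},{"tx":0.0293,"ty":-0.0295},{"rz":-4.3},{},{}]'
python3 - <<'E'
from h import *
print(env.get_obs()["qpos"],env.get_obs()["tool_rot"])
E
```

```text
[67.78760275 18.40303249 -4.01646225 83.11973058  1.29483259 78.53801687
 -3.2612976 ] [-1.79984361e+02  2.76930606e-03  2.30204765e+01]$[0]: bad value
$[0]: bad value
```

```bash
python3 -m creep '[{"tx":0.0293,"ty":-0.0295,"tz":0,"rx":0,"ry":0,"rz":0},{"tx":0.0293,"ty":-0.0295,"tz":0,"rx":0,"ry":0,"rz":0},{"tx":0.0293,"ty":-0.0295,"tz":0,"rx":0,"ry":0,"rz":0},{"tx":0.0293,"ty":-0.0295,"tz":0,"rx":0,"ry":0,"rz":0},{"tx":0.0293,"ty":-0.0295,"tz":0,"rx":0,"ry":0,"rz":0},{"tx":0.0293,"ty":-0.0295,"tz":0,"rx":0,"ry":0,"rz":0},{"tx":0.0293,"ty":-0.0295,"tz":0,"rx":0,"ry":0,"rz":0},{"tx":0.0293,"ty":-0.0295,"tz":0,"rx":0,"ry":0,"rz":0},{"tx":0.0293,"ty":-0.0295,"tz":0,"rx":0,"ry":0,"rz":0},{"tx":0.0293,"ty":-0.0295,"tz":0,"rx":0,"ry":0,"rz":0}]' 0 10
```

```text
time_s: 1.6
tool_pos: [0.4089, -0.2109, 0.2478]
tool_rot: [180.0, -0.0, 23.0]
force: [1.3, 1.2, 0.2]
grip_width: 0.0016
```

```bash
python3 -m creep '[{"tx":0.0293,"ty":-0.0295,"tz":0,"rx":0,"ry":0,"rz":0},{"tx":0.0293,"ty":-0.0295,"tz":0,"rx":0,"ry":0,"rz":0},{"tx":0.0293,"ty":-0.0295,"tz":0,"rx":0,"ry":0,"rz":0},{"tx":0.0293,"ty":-0.0295,"tz":0,"rx":0,"ry":0,"rz":0},{"tx":0.0293,"ty":-0.0295,"tz":0,"rx":0,"ry":0,"rz":0},{"tx":0.0293,"ty":-0.0295,"tz":0,"rx":0,"ry":0,"rz":0},{"tx":0.0293,"ty":-0.0295,"tz":0,"rx":0,"ry":0,"rz":0},{"tx":0.0293,"ty":-0.0295,"tz":0,"rx":0,"ry":0,"rz":0},{"tx":0.0293,"ty":-0.0295,"tz":0,"rx":0,"ry":0,"rz":0},{"tx":0.0293,"ty":-0.0295,"tz":0,"rx":0,"ry":0,"rz":0},{"tx":0,"ty":0,"tz":0,"rx":0,"ry":0,"rz":-4.3},{"tx":0,"ty":0,"tz":0.05,"rx":0,"ry":0,"rz":0},{"tx":0,"ty":0,"tz":0.02,"rx":0,"ry":0,"rz":0},{"tx":0,"ty":0,"tz":0,"rx":0,"ry":0,"rz":0},{"tx":0,"ty":0,"tz":0,"rx":0,"ry":0,"rz":0}]'
python3 - <<'E'
from h import *
o=env.get_obs();print(o["tool_pos"],o["tool_rot"],o["qpos"],o["force"])
a=env.read_camera("top");b=env.read_camera("side")
crop(a,241,271,50,6,"pics/d1.png");crop(b,346,290,60,6,"pics/d2.png")
E
```

```text
time_s: 3.48
tool_pos: [0.5636, 0.1742, 0.179]
tool_rot: [180.0, -0.1, 27.3]
force: [0.6, 0.3, 0.5]
grip_width: 0.0001
[0.56363299 0.17421033 0.17904832] [ 1.79972389e+02 -1.23153856e-01  2.73066756e+01] [ 18.00499906  18.94959204 -45.30399463  95.93766859  14.16424106
  70.91193875 -93.08517263] [0.556432   0.34496517 0.50588724]
```

View pics/d1.png

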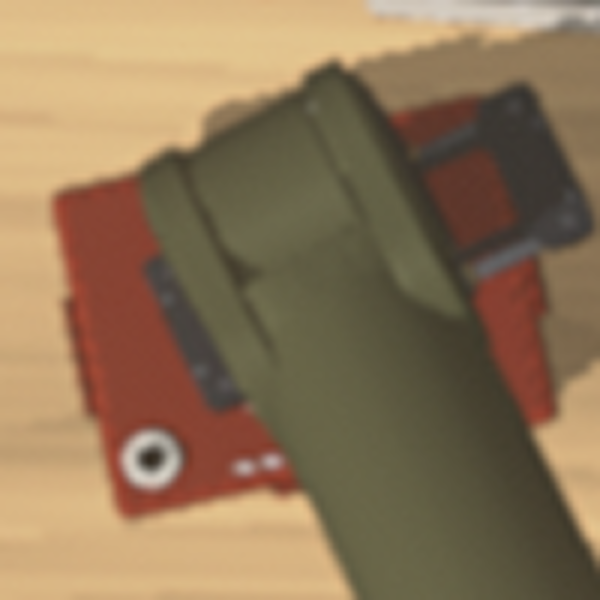

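View pics/d2.png

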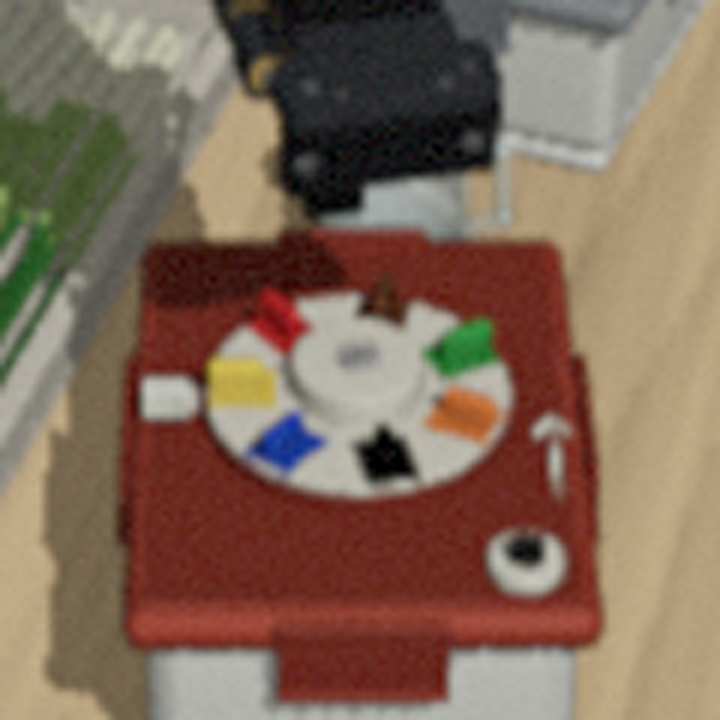

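The side view shows the finger above the red–brown gap, with the tip near crop (335,205). The wheel still shows yellow. Next I lower the finger into the gap.

```bash
python3 -m creep '[{"tx":0,"ty":0,"tz":0.01,"rx":0,"ry":0,"rz":0},{"tx":0,"ty":0,"tz":0.01,"rx":0,"ry":0,"rz":0},{"tx":0,"ty":0,"tz":0.008,"rx":0,"ry":0,"rz":0},{"tx":0,"ty":0,"tz":0.005,"rx":0,"ry":0,"rz":0},{"tx":0,"ty":0,"tz":0.005,"rx":0,"ry":0,"rz":0},{"tx":0,"ty":0,"tz":0,"rx":0,"ry":0,"rz":0},{"tx":0,"ty":0,"tz":0,"rx":0,"ry":0,"rz":0}]'
python3 - <<'E'
from h import *
o=env.get_obs();print(o["tool_pos"],o["tool_rot"],o["qpos"],o["force"])
b=env.read_camera("side")
crop(b,346,290,60,6,"pics/e2.png")
E
```

```text
time_s: 4.45
tool_pos: [0.5629, 0.174, 0.1397]
tool_rot: [180.0, -0.0, 27.3]
force: [-0.1, 0.1, 0.4]
grip_width: 0.0006
[0.56292007 0.17402972 0.13972998] [ 1.79995386e+02 -1.99071729e-02  2.73227125e+01] [ 17.20540206  21.08316954 -44.54375608  98.37717393  15.90758175
  67.05209022 -94.36912433] [-0.07226564  0.13100737  0.35754728]
```

View pics/e2.png

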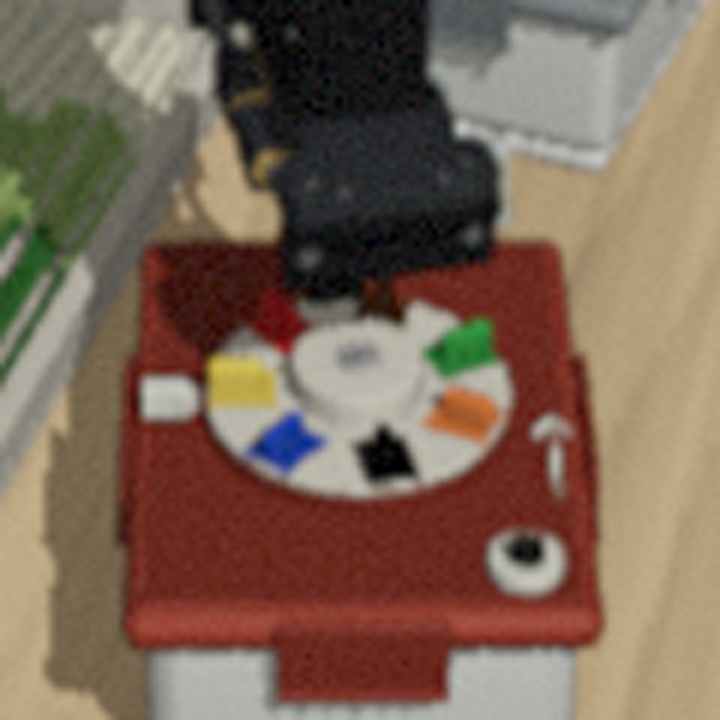

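The finger is in the red–brown gap with no contact, its tip about 4 mm above the disc. I'll sweep one click now.

```bash
python3 -m creep '[{"tx":0.00396,"ty":-0.00015,"tz":-0.001,"rx":0,"ry":0,"rz":-4.28},{"tx":0.00396,"ty":-0.00015,"tz":0,"rx":0,"ry":0,"rz":-4.28},{"tx":0.00396,"ty":-0.00015,"tz":0,"rx":0,"ry":0,"rz":-4.28},{"tx":0.00396,"ty":-0.00015,"tz":0,"rx":0,"ry":0,"rz":-4.28},{"tx":0.00396,"ty":-0.00015,"tz":0,"rx":0,"ry":0,"rz":-4.28},{"tx":0.00396,"ty":-0.00015,"tz":0,"rx":0,"ry":0,"rz":-4.28}]'
python3 -m creep '[{"tx":0.00396,"ty":-0.00015,"tz":0,"rx":0,"ry":0,"rz":-4.28},{"tx":0.00396,"ty":-0.00015,"tz":0,"rx":0,"ry":0,"rz":-4.28},{"tx":0.00396,"ty":-0.00015,"tz":0,"rx":0,"ry":0,"rz":-4.28},{"tx":0.00396,"ty":-0.00015,"tz":0,"rx":0,"ry":0,"rz":-4.28},{"tx":0.00396,"ty":-0.00015,"tz":0,"rx":0,"ry":0,"rz":-4.28},{"tx":0.00396,"ty":-0.00015,"tz":0,"rx":0,"ry":0,"rz":-4.28},{"tx":0,"ty":0,"tz":0,"rx":0,"ry":0,"rz":0},{"tx":0,"ty":0,"tz":0,"rx":0,"ry":0,"rz":0}]'
python3 - <<'E'
from h import *
o=env.get_obs();print(o["tool_pos"],o["tool_rot"],o["qpos"],o["force"])
f=np.deg2rad(-11.3);print(.539+.053*np.cos(f),.2215+.053*np.sin(f))
b=env.read_camera("side")
crop(b,346,290,60,6,"pics/f2.png")
E
```

```text
time_s: 5.25
tool_pos: [0.5813, 0.188, 0.1408]
tool_rot: [179.9, 0.1, 53.1]
force: [0.7, -2.4, 0.7]
grip_width: 0.0007
time_s: 6.25
tool_pos: [0.5905, 0.2104, 0.1406]
tool_rot: [180.0, 0.0, 78.6]
force: [-0.3, 0.9, -0.6]
grip_width: 0.0006
[0.5905434  0.21043892 0.14062991] [1.79983955e+02 1.07255627e-02 7.85974765e+01] [ 18.43676619  28.96799861 -52.86846305  92.61916667  24.18431868
  70.60584626 -50.57158208] [-0.25575084  0.85304201 -0.62412874]
0.5909725769029706 0.21111485435514657
```

View pics/f2.png

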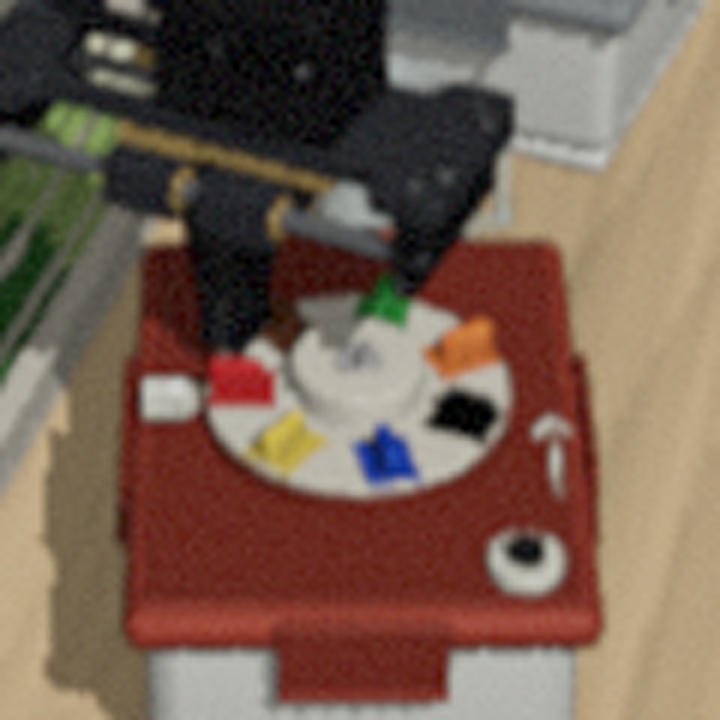

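One click is done: red is at the pointer (crop 240,380) and the tub hasn't moved. Next is the second click.

```bash
python3 -m creep '[{"tx":0.00396,"ty":-0.00015,"tz":0,"rx":0,"ry":0,"rz":-4.28},{"tx":0.00396,"ty":-0.00015,"tz":0,"rx":0,"ry":0,"rz":-4.28},{"tx":0.00396,"ty":-0.00015,"tz":0,"rx":0,"ry":0,"rz":-4.28},{"tx":0.00396,"ty":-0.00015,"tz":0,"rx":0,"ry":0,"rz":-4.28},{"tx":0.00396,"ty":-0.00015,"tz":0,"rx":0,"ry":0,"rz":-4.28},{"tx":0.00396,"ty":-0.00015,"tz":0,"rx":0,"ry":0,"rz":-4.28},{"tx":0.00396,"ty":-0.00015,"tz":0,"rx":0,"ry":0,"rz":-4.28},{"tx":0.00396,"ty":-0.00015,"tz":0,"rx":0,"ry":0,"rz":-4.28},{"tx":0.00396,"ty":-0.00015,"tz":0,"rx":0,"ry":0,"rz":-4.28},{"tx":0.00396,"ty":-0.00015,"tz":0,"rx":0,"ry":0,"rz":-4.28},{"tx":0.00396,"ty":-0.00015,"tz":0,"rx":0,"ry":0,"rz":-4.28},{"tx":0.00396,"ty":-0.00015,"tz":0,"rx":0,"ry":0,"rz":-4.28},{"tx":0,"ty":0,"tz":0,"rx":0,"ry":0,"rz":0},{"tx":0,"ty":0,"tz":0,"rx":0,"ry":0,"rz":0}]'
python3 - <<'E'
from h import *
o=env.get_obs();print(o["tool_pos"],o["tool_rot"],o["qpos"],o["force"])
f=np.deg2rad(40.1);print(.539+.053*np.cos(f),.2215+.053*np.sin(f))
b=env.read_camera("side")
crop(b,346,290,60,6,"pics/g2.png")
E
```

```text
time_s: 8.05
tool_pos: [0.5792, 0.2548, 0.1405]
tool_rot: [-180.0, 0.0, 129.9]
force: [-0.4, -0.5, -0.1]
grip_width: 0.0005
[0.57920533 0.25481725 0.14049533] [-1.79990733e+02  2.57382666e-02  1.29932299e+02] [ 19.75733529  34.66969847 -62.82912892  91.55663711  31.86056917
  73.63288616  -8.28058718] [-0.42829465 -0.48750005 -0.14595592]
0.579540834248677 0.2556385523773535
```

View pics/g2.png

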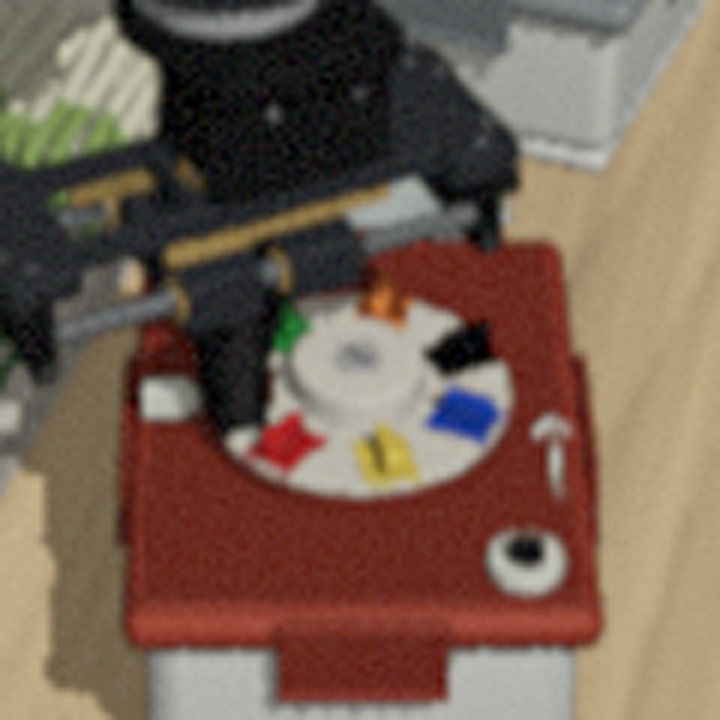

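Brown is now at the pointer, hidden behind the finger, and green is one click away at crop (290,325). Joint 3 is drifting towards its limit, so I'll do the last click in two halves.

```bash
python3 -m creep '[{"tx":0.00396,"ty":-0.00015,"tz":0,"rx":0,"ry":0,"rz":-4.28},{"tx":0.00396,"ty":-0.00015,"tz":0,"rx":0,"ry":0,"rz":-4.28},{"tx":0.00396,"ty":-0.00015,"tz":0,"rx":0,"ry":0,"rz":-4.28},{"tx":0.00396,"ty":-0.00015,"tz":0,"rx":0,"ry":0,"rz":-4.28},{"tx":0.00396,"ty":-0.00015,"tz":0,"rx":0,"ry":0,"rz":-4.28},{"tx":0.00396,"ty":-0.00015,"tz":0,"rx":0,"ry":0,"rz":-4.28}]'
python3 - <<'E'
from h import *
o=env.get_obs();print(o["tool_pos"],o["tool_rot"],o["qpos"],o["force"])
E
```

```text
time_s: 8.85
tool_pos: [0.561, 0.2687, 0.1406]
tool_rot: [-180.0, 0.1, 155.7]
force: [-0.7, -0.2, 0.7]
grip_width: 0.0005
[0.56097771 0.26868081 0.14056345] [-1.79983180e+02  8.06976793e-02  1.55747069e+02] [ 21.70931172  36.69786258 -68.54242058  93.12680809  35.27678302
  74.80832096  13.08021531] [-0.65633502 -0.1612035   0.74203218]
```

```bash
python3 -m creep '[{"tx":0.00396,"ty":-0.00015,"tz":0,"rx":0,"ry":0,"rz":-4.28},{"tx":0.00396,"ty":-0.00015,"tz":0,"rx":0,"ry":0,"rz":-4.28},{"tx":0.00396,"ty":-0.00015,"tz":0,"rx":0,"ry":0,"rz":-4.28},{"tx":0.00396,"ty":-0.00015,"tz":0,"rx":0,"ry":0,"rz":-4.28},{"tx":0.00396,"ty":-0.00015,"tz":0,"rx":0,"ry":0,"rz":-4.28},{"tx":0.00396,"ty":-0.00015,"tz":0,"rx":0,"ry":0,"rz":-4.28},{"tx":0,"ty":0,"tz":0,"rx":0,"ry":0,"rz":0},{"tx":0,"ty":0,"tz":0,"rx":0,"ry":0,"rz":0}]'
python3 - <<'E'
from h import *
o=env.get_obs();print(o["tool_pos"],o["tool_rot"],o["qpos"],o["force"])
b=env.read_camera("side")
crop(b,346,290,60,6,"pics/i2.png")
E
```

```text
time_s: 9.85
tool_pos: [0.5374, 0.2739, 0.1405]
tool_rot: [-180.0, 0.0, -178.7]
force: [0.2, 0.1, -0.9]
grip_width: 0.0006
[0.53737606 0.27387227 0.14052758] [-1.79986849e+02  1.18208848e-02 -1.78714936e+02] [ 24.57961376  38.17182238 -74.19429118  95.80869134  37.87346107
  75.70191301  34.79430538] [ 0.15519932  0.055505   -0.89753281]
```

View pics/i2.png

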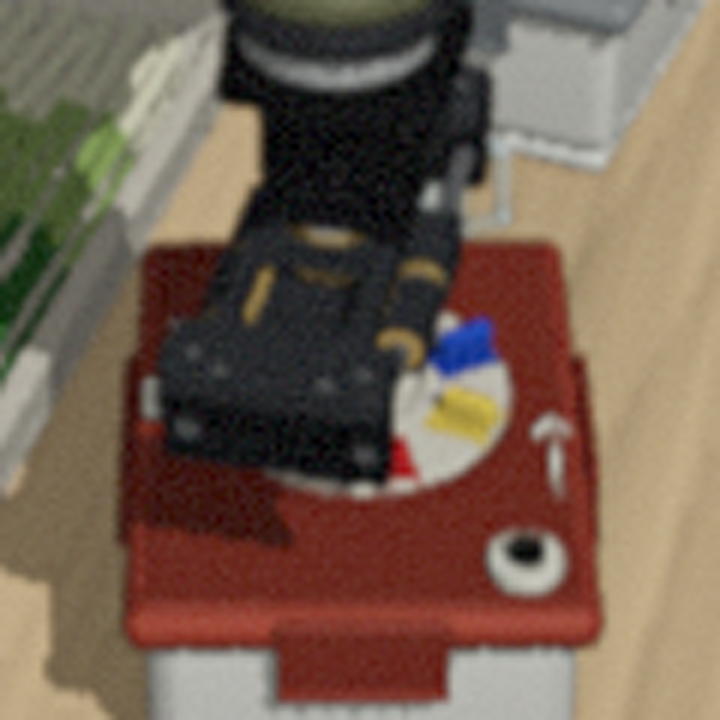

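Red, yellow and blue stand where green-at-pointer puts them. I'll lift straight up, then back away towards the robot (the tool's x points to world -x here).

```bash
python3 -m creep '[{"tx":0,"ty":0,"tz":-0.005,"rx":0,"ry":0,"rz":0},{"tx":0,"ty":0,"tz":-0.01,"rx":0,"ry":0,"rz":0},{"tx":0,"ty":0,"tz":-0.015,"rx":0,"ry":0,"rz":0},{"tx":0,"ty":0,"tz":-0.02,"rx":0,"ry":0,"rz":0},{"tx":0,"ty":0,"tz":-0.02,"rx":0,"ry":0,"rz":0},{"tx":0,"ty":0,"tz":-0.02,"rx":0,"ry":0,"rz":0},{"tx":0,"ty":0,"tz":0,"rx":0,"ry":0,"rz":0}]'
python3 - <<'E'
from h import *
o=env.get_obs();print(o["tool_pos"],o["tool_rot"],o["qpos"],o["force"])
E
```

```text
time_s: 10.78
tool_pos: [0.5378, 0.2749, 0.2328]
tool_rot: [179.9, 0.2, -178.6]
force: [-0.5, -0.3, -0.2]
grip_width: 0.0003
[0.53775166 0.27488959 0.23278529] [ 179.93757009    0.18474571 -178.61204401] [ 25.68901782  32.32610547 -76.16333293  89.6316456   31.64928885
  82.80166733  39.01548204] [-0.48603515 -0.31548262 -0.22195301]
```

```bash
python3 -m creep '[{"tx":0,"ty":-0.03,"tz":0,"rx":0,"ry":0,"rz":0},{"tx":0,"ty":-0.03,"tz":0,"rx":0,"ry":0,"rz":0},{"tx":0,"ty":-0.03,"tz":0,"rx":0,"ry":0,"rz":0},{"tx":0,"ty":-0.03,"tz":0,"rx":0,"ry":0,"rz":0},{"tx":0,"ty":-0.03,"tz":0,"rx":0,"ry":0,"rz":0},{"tx":0,"ty":-0.03,"tz":0,"rx":0,"ry":0,"rz":0},{"tx":0,"ty":-0.03,"tz":0,"rx":0,"ry":0,"rz":0},{"tx":0,"ty":-0.03,"tz":0,"rx":0,"ry":0,"rz":0},{"tx":0,"ty":-0.03,"tz":0,"rx":0,"ry":0,"rz":0},{"tx":0,"ty":-0.03,"tz":0,"rx":0,"ry":0,"rz":0},{"tx":0,"ty":0,"tz":0,"rx":0,"ry":0,"rz":0},{"tx":0,"ty":0,"tz":0,"rx":0,"ry":0,"rz":0}]'
python3 - <<'E'
from h import *
o=env.get_obs();print(o["tool_pos"],o["qpos"],o["force"])
for n in("top","side"):
    d=env.read_camera(n); cv2.imwrite(f"pics/{n}9.png",d["pixels"][:,:,::-1])
    old=cv2.imread(f"pics/{n}0.png")
    i=np.hstack([old,d["pixels"][:,:,::-1]])
    if n=="top": crop(d,241,271,50,6,"pics/z1.png")
E
```

```text
time_s: 12.28
tool_pos: [0.5441, -0.0249, 0.2302]
tool_rot: [180.0, -0.0, -178.6]
force: [-0.6, -0.1, 0.3]
grip_width: 0.0005
[ 0.54405302 -0.02491031  0.23022458] [ 63.91329286  21.73825894 -77.21185519  97.7919225   21.61040966
  78.06494701  74.3859197 ] [-0.57411448 -0.07299747  0.2598901 ]
```

View pics/z1.png

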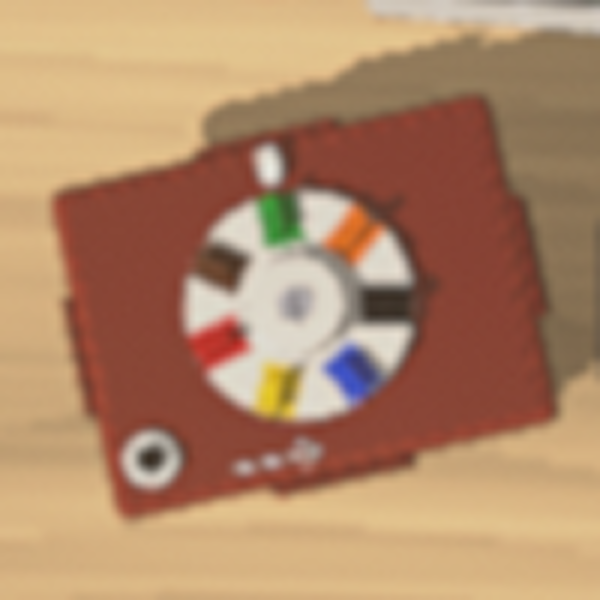

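View pics/side9.png

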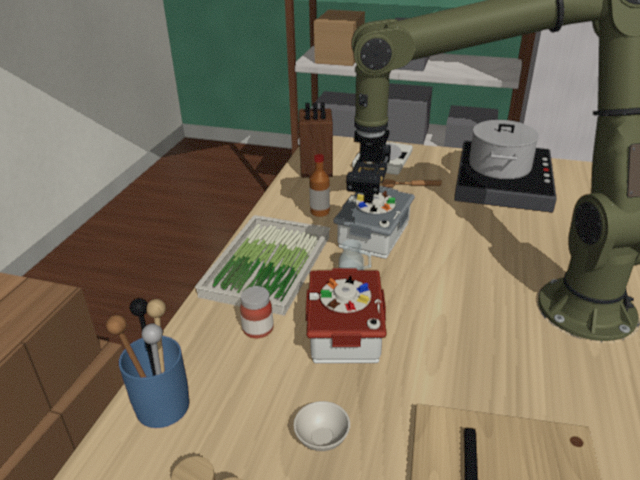

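View pics/top9.png

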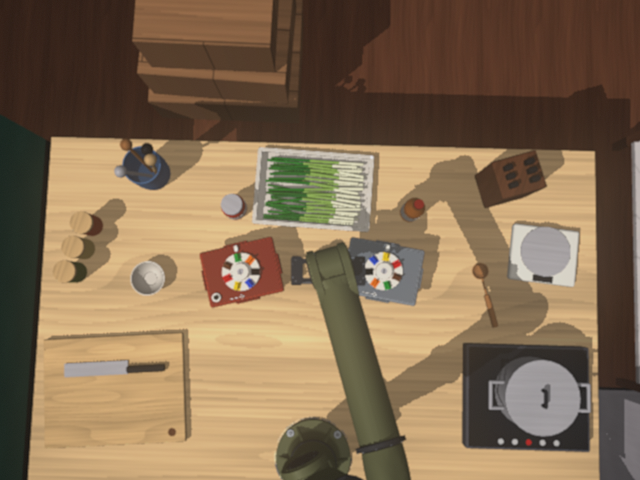

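Green is at the pointer (top crop, 280,218). The tub and everything else sit at the same pixels as before, and the arm hangs clear of everything.

```bash
python3 - <<'E'
from cell import env
print(env.sign_off())
E
```

```text
the job is handed in; nothing more can be done
None
```

The kimchi tub is dated for Friday: its green tab stands at the white pointer, and I've handed the job in; no verdict is reported. The wheel started on yellow. I lowered the closed fingertips into the red–brown gap and pushed the wheel anticlockwise three clicks: yellow, red, brown, green. The tip stayed about 4 mm above the disc.

**Last checks:**
- **Wheel:** the last top view shows green at the pointer with the other tabs at their stations. I judged this by eye from the picture and did not measure the wheel angle.
- **Tub and bystanders:** the red-lidded tub appears at the same pixels as at the start, and I saw no movement in anything else. The arm hides the jug in the top view and partly covers the grey tub in both, though the grey wheel still looked unturned.
- **Force:** the highest I read was about 2.6 N, taken at the end of each move and not during it.
- **Arm:** it ended clear of everything at 12.3 s, reading under 1 N. Joint 3 finished at -77.2°, within its limit of -79.2° but close to it.

The one disagreement was the wheel centre: the two cameras placed it about 5 mm apart. I put that mostly down to how the disc's edge shows in the side view, and used a point near the top camera's value.

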